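# Raise the rabbit lantern on its telescopic stand

### The job

Light up the cabinet shelf: lift the rabbit lantern out of its wooden block and plug its pin fully into the socket of the telescopic stand, keeping it upright and leaving the tins, jar and spatula where they are. Then squeeze the release button in the stand's grip, pull the pole up past its first stop to the second stop, and finish while holding it there: the grip still in the fingers and the button still squeezed, with the lantern seated in the socket.

Things in the scene. Friction and masses are not known exactly. Their poses are not given: they have to be found in the camera images.
- stand: Telescopic lantern stand, fixed: foot 110 x 110 x 12 mm, upright sleeve 30 mm in diameter (collar 35 mm) ending 95 mm above the shelf; the pole slides out of it with a T-shaped head: a grip in line with the pole and, 95 mm towards the stand's +y, a socket block. Origin: centre of the foot's underside; z up, x the way the button is pressed. Turned up to 0.5 rad, left or right of the wooden block.
- pole (a joint): How far the pole is pulled straight up: 0 down (start), 0.045 first stop, 0.090 second stop, 0.092 end of travel. Latched at 0 and both stops unless the button is fully squeezed; squeezed, it slides freely past the first stop (friction 1 N, head 0.27 kg plus lantern) and sinks back if let go. A button let go between stops latches at the next one passed.
- release (a joint): Release button in the grip: 0 is out (start), 0.006 fully pressed; it frees the latch from about 0.005. Spring, 2 N at first to 6 N when fully pressed.
- grip (a point): Centre of the stand's grip, moves with the pole; at first 125 mm above the shelf. A bar 24 mm across (stand x), 56 mm long (y), 24 mm high. The black button, 32 mm long, 18 mm high, in the middle of its -x face stands 8 mm proud, 2 mm when pressed. Fingers from above closing here along stand x squeeze it. Sleeve top: 30 mm below at first. A bar 16 mm wide leads to the socket. Axes as the stand's.
- socket (a point): Mouth of the socket, in the middle of the top face of the 50 x 50 x 26 mm socket block, 12 mm above point grip and 95 mm to the stand's +y; moves with the pole. The hole is 11 mm wide and 24 mm deep with a 3 mm chamfer. Axes as the stand's.
- lantern: White plastic rabbit lantern, loose, 0.06 to 0.13 kg, at first upright, pin in the block. Origin: centre of its flat underside; z up. Base disc 44 mm in diameter, 0 to 5 mm; straight round belly 36 mm in diameter, 5 to 40 mm, grasp it here from above at about 30 mm; ears up to 75 mm. Below, a steel pin 8 mm in diameter, 20 mm long, tapered tip. Seated, the underside lies on the socket block's top.
- pin_tip (a point): Lower end of the lantern's pin, on its axis, 20 mm below the underside.
- block: Wooden parking block 76 x 76 x 32 mm, fixed; origin: centre of its underside, on the shelf. A 12 mm wide, 28 mm deep hole in the middle of its top holds the lantern's pin loosely.
- tin_low: Blue tin, 87 mm in diameter, 70 mm high, the lower one of a stack of two; origin at the centre of its underside. Bystander.
- tin_high: Blue tin of the same size, standing on the lower one. Bystander.
- jar: Glass jar with a clip-on glass lid, 88 mm in diameter, 104 mm high; origin at the centre of its underside. Bystander.
- spatula: Wooden spatula 260 mm long lying flat on the shelf beyond the work. Bystander.
There are look-alikes about, which are no part of the job. Of the things shaped like the lantern, the white one is meant. Several things look just like the stand: the one meant starts nearest to the robot's base.

How it is judged (in metres and radians):
On the way, in this order (a step that is already met when the one before it is completed fails the run):
1. the lantern is plugged fully into the socket, upright, with the pole still down (z of lantern in the frame of socket below 0.004 m and horizontal distance between lantern and socket below 0.005 m and angle between lantern's own z axis and vertical below 0.12 rad and value of joint pole below 0.01 m), for 0.2 s.
2. the button is squeezed with the pole still below its first stop (value of joint release above 0.005 m and value of joint pole below 0.04 m and contact force between the fingers and stand above 2 N), for 0.04 s.
At the end, for the whole second after the job is handed in: Pole pulled out over 85 mm, button squeezed over 5 mm, fingers holding the grip with over 2 N; lantern still in the socket (underside within 4 mm of its top, 5 mm sideways, 0.12 rad of upright, under 0.03 m/s), not touched by the robot (value of joint pole above 0.085 m and value of joint release above 0.005 m and contact force between the fingers and stand above 2 N and z of lantern in the frame of socket below 0.004 m and horizontal distance between lantern and socket below 0.005 m and angle between lantern's own z axis and vertical below 0.12 rad and linear speed of lantern below 0.03 m/s and contact force between each of the arm, the fingers and lantern below 0.3 N); the arm keeps its last pose, push and grip.
It fails at once if a bystander (tins, jar, spatula) is pushed more than 30 mm (distance of any of tin_low, tin_high, jar, spatula from where it was at the start of the episode above 0.03 m).
It fails at once if the lantern is tipped more than 0.7 rad (angle between lantern's own z axis and vertical above 0.7 rad).
It also fails if it takes over 59 s, if anything falls off the work surface, if the arm or the gripper's body presses on something with over 40 N, if the wrist force passes 120 N, or if a joint passes its speed limit or range.

### The arm

A 6-joint arm with a two-finger parallel gripper is mounted at the origin on the work surface. World frame = base frame: x ahead of the robot, y to its left, z up, the work surface at z = 0. Lengths are in m, angles in degrees, forces in N, time in s.
With the tool pointing down it reaches from about 0.375 to 0.9 m from the base axis. Payload 3.1 kg.
Tool frame: the origin (TCP) lies where the fingers leave the gripper's body, on its centre line; the fingertips stand bot.tips_ahead ahead of it and the grasp point (between the pads) lies 51 mm ahead of it (bot.tips_ahead is the distance from the TCP to the fingertips, in m); z points along the fingers, x is the direction in which the jaws open and shut, and the axes are right-handed (so a half turn about z gives the same grasp; the last joint's range is limited). The gripper opens to 87 mm and grips with 3 to 60 N. Pads are 19 mm wide; open, the fingers measure 117 mm over their backs; the gripper's body (75 mm by 190 mm) begins 51 mm behind the grasp point.
Start: joints at [56.751, 30.224, 82.088, -0, 67.689, -10.227], TCP at [0.244, 0.575, 0.292] pointing down, gripper open.
Joint ranges: [-176.69, 176.69], [-43.24, 126.21], [12.49, 139.97], [-82, 262], [0, 151.66], [-163.58, 163.58]. Speed limits (degrees/s): [159.86, 159.86, 180, 180, 180, 180].

### API

Orientations are given as a 3x3 rotation matrix whose columns are the frame's x, y, z axes.
In Python, from rig import bot, vision, nets gives the robot as it stands.
- The arm moves only by the tool play_rows, never from a script. Its argument "series" is a list of rows, each an object of numbers: "tx", "ty", "tz": the shift along the world's x, y, z as a fraction of full scale; "turn": the turn about the world's z as a fraction of full scale. A call has 1 to 10 rows; each row shifts and turns the commanded pose from where the row before left it; what a row does not reach is not made up. Full scale, the value 1, is 0.8 m for a shift and 60 degrees for a turn. A row lasts 1/10 s, in which the tool goes at most 50 mm and 8.59 degrees, less where a joint would pass 70% of its speed; a pose out of reach is approached as far as the arm can. A call with a number of a shift or a turn outside -1 to 1 is refused whole. A call with a gripper value outside its range is refused whole. "gripper" is the opening, from 0 (shut) to 1 (fully open), set as the call begins (left out, the last holds). The fingers move at their own pace and stop on an object; the grip force is fixed at half the most. Time passes only in rows, so rows that do not move let the fingers close. It gives the time, the measured TCP pose, the force and the opening at its end, in the units of the state.
- bot.read_state(): the state, without advancing time (a new reading comes with each control period).
- vision.capture(name): name is "scene" or "top" or "wrist"; returns a dict with "pixels" (400x640x3 uint8, blue, green, red), "fx", "fy", "cx", "cy" (pixels), "extrinsics" (4x4, takes a point from camera to world coordinates). Camera axes: x right, y down, z forward; pixel columns grow to the right and rows downward; lengths in m; the calibration is good to about 2 mm. A picture is of the moment at which its call begins. There is no depth.
- bot.hand_in(): hands the job in, once; it reports no verdict.
Trained networks look in a picture, given as the dict that the camera call returned (one of the last four; its "shot" number tells which), for a name from the list of things; names that differ only in an ending like _2 or _b are one class to them, and where a whole thing is asked for, a point or a joint stands for the part that bears it (a point fixed in the world has none). Each returns a list of dicts, best first, with "confidence" (0 to 1); they miss things now and then, are a little off and sometimes report something else, mostly with a low value. They report only what shows in the picture. A call takes as long as a camera call. They do not tell look-alikes from the thing itself.
- nets.look_for(picture, query): "at" ([column, row] as shares, 0 to 1, of the picture: columns of its width, rows of its height, amid what is visible of it).
- nets.masks_of(picture, query): "region" (400x640 bool, what is visible of it) and "at" ([column, row] as shares, 0 to 1, of the picture: columns of its width, rows of its height, amid what is visible of it).
The state is a dict: "time_s": time; "joint_positions": joint angles; "qvel": joint speeds; "tau": joint torques, N m; "position": TCP position; "tcp_rot": TCP orientation; "force": force on the tool from outside, world axes, zero at the start; "moment": the same for the moment, N m; "opening": opening from 0.0 (shut) to 1.0 (fully open).
Only numpy, scipy, OpenCV 4.12 (cv2) and the standard library are available. Lean on these libraries where they do the work, as an engineer would, in place of code of your own. Each camera call takes 0.05 s, during which the arm holds its last target.

## Working session

There is one attempt and no reset: what is moved stays moved. The work goes in short steps, Python scripts to look and compute and a tool call to move; the robot and the scene stay as the last step left them, time stands still between calls to the robot, and variables do not carry over. Pictures are saved under pics/ and viewed, and the job is handed in when it is done.

Besides the shell and the picture viewer there is one more tool, called after "Emit:" as name(argument=value, ...), one argument or row to a line, values as JSON. play_rows: Moves the arm, as the interface text tells. Shift numbers are shares of 0.8 m and turn numbers shares of 60 degrees, none past 1 either way. Its arguments: {"type":"object","properties":{"series":{"type":"array"},"gripper":{"type":"number"}},"required":["series"]}

```bash
ls; mkdir -p pics
python3 - <<'E'
from rig import bot, vision, nets
import cv2
s=bot.read_state(); print(s, bot.tips_ahead)
for n in ("scene","top"):
    c=vision.capture(n); cv2.imwrite(f"pics/{n}0.png",c["pixels"])
    print(n,c["fx"],c["cx"],c["cy"],c["extrinsics"].round(3).tolist() if hasattr(c["extrinsics"],'round') else c["extrinsics"])
    for q in ("lantern","stand","grip","socket","block","jar","tin_low","spatula"):
        print(q,[(round(d["confidence"],2),round(d["at"][0]*640),round(d["at"][1]*400)) for d in nets.look_for(c,q)])
E
```

```text
pics
{'time_s': 0.0, 'joint_positions': array([ 5.67515388e+01,  3.02783843e+01,  8.21573387e+01,  2.54307333e-03,
        6.76886541e+01, -1.02279359e+01]), 'qvel': array([ 0.01365668, -0.07563618,  0.09474635,  0.10007128,  0.06268535,
       -0.0161874 ]), 'tau': array([ 2.11182356e-03, -4.40043569e+01, -1.76598179e+01,  6.34609186e-02,
        5.80586703e-02, -1.72870095e-04]), 'position': array([0.24405546, 0.57474061, 0.29127242]), 'tcp_rot': array([[ 3.91075105e-01,  9.20357953e-01, -1.22451997e-03],
       [ 9.20356306e-01, -3.91076791e-01, -1.79291892e-03],
       [-2.12900853e-03, -4.25828725e-04, -9.99997643e-01]]), 'force': array([0.55700189, 0.11829144, 0.4808961 ]), 'moment': array([0.00412083, 0.00377094, 0.04643143]), 'opening': 1.0010442533916604} 0.0697
scene 404.89421146671145 320.86998929901904 199.41904663432106 [[0.115, 0.534, -0.838, 1.667], [0.993, -0.063, 0.096, -0.098], [-0.002, -0.843, -0.537, 0.767], [0.0, 0.0, 0.0, 1.0]]
lantern [(0.59, 365, 203), (0.51, 372, 230)]
stand [(0.9, 233, 233), (0.8, 271, 175)]
grip [(0.76, 246, 205), (0.55, 282, 176)]
socket [(0.9, 247, 205), (0.6, 279, 172)]
block [(0.59, 362, 213)]
jar [(0.96, 166, 212)]
tin_low [(0.81, 446, 187)]
spatula [(0.98, 304, 243)]
top 441.347655230097 319.8234106716306 193.6200024575952 [[0.015, -0.989, 0.146, 0.36], [-1.0, -0.017, -0.01, 0.029], [0.012, -0.146, -0.989, 1.604], [0.0, 0.0, 0.0, 1.0]]
lantern [(0.48, 273, 197)]
stand [(0.9, 389, 175), (0.74, 359, 222), (0.63, 337, 166)]
grip [(0.71, 348, 223), (0.69, 375, 172)]
socket [(0.95, 375, 169), (0.85, 348, 224)]
block [(0.69, 274, 205)]
jar [(0.96, 455, 202)]
tin_low [(0.61, 346, 223)]
spatula [(0.96, 336, 166)]
```

Run:
```python
import cv2
a=cv2.imread("pics/scene0.png")[120:300,130:500]; cv2.imwrite("pics/s1.png",cv2.resize(a,None,fx=2.1,fy=2.1,interpolation=3))
a=cv2.imread("pics/top0.png")[110:290,180:500]; cv2.imwrite("pics/t1.png",cv2.resize(a,None,fx=2.5,fy=2.5,interpolation=3))
```

```text
(no output)
```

View pics/s1.png

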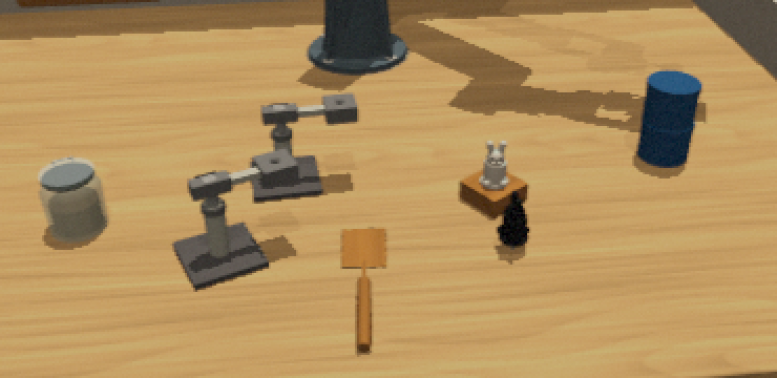

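View pics/t1.png

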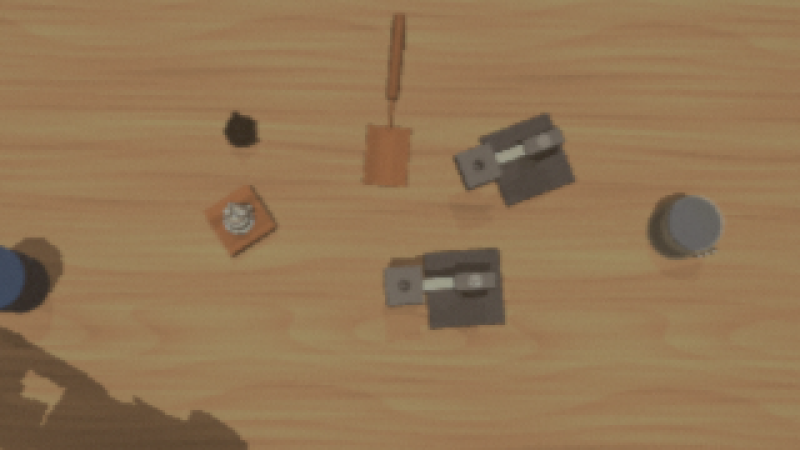

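```bash
cat > h.py <<'E'
import numpy as np, cv2
from rig import bot, vision, nets
def back(c,u,v,z):
    E=np.array(c["extrinsics"]); d=E[:3,:3]@np.array([(u-c["cx"])/c["fx"],(v-c["cy"])/c["fy"],1]); o=E[:3,3]
    return o+d*(z-o[2])/d[2]
def proj(c,p):
    E=np.array(c["extrinsics"]); q=E[:3,:3].T@(np.array(p)-E[:3,3]); return np.array([c["fx"]*q[0]/q[2]+c["cx"],c["fy"]*q[1]/q[2]+c["cy"]])
E
python3 - <<'E'
from h import *
np.set_printoptions(precision=4,suppress=True)
c=vision.capture("top"); s=lambda x,y:(180+x/2.5,110+y/2.5)
print("socket",back(c,*s(404,286),.137))
print("grip",back(c,*s(476,282),.137))
print("foot corners",[back(c,*s(*p),.012) for p in((422,253),(498,249),(505,323),(429,328))])
print("block corners",[back(c,*s(*p),.032) for p in((206,216),(253,186),(277,224),(234,256))])
print("lantern",back(c,*s(238,217),.05))
s2=lambda x,y:(130+x/2.1,120+y/2.1)
c=vision.capture("scene"); print("socket",back(c,*s2(340,101),.137),"grip",back(c,*s2(279,113),.125),"lant base",back(c,*s2(494,186),.032))
c=vision.capture("wrist"); cv2.imwrite("pics/w0.png",c["pixels"]); print(c["fx"],np.array(c["extrinsics"]))
E
```

```text
socket [ 0.474  -0.0599  0.137 ]
grip [ 0.4809 -0.1559  0.137 ]
foot corners [array([ 0.5321, -0.0932,  0.012 ]), array([ 0.5398, -0.2037,  0.012 ]), array([ 0.4328, -0.2133,  0.012 ]), array([ 0.424 , -0.1038,  0.012 ])]
block corners [array([0.5783, 0.2192, 0.032 ]), array([0.6231, 0.153 , 0.032 ]), array([0.5684, 0.117 , 0.032 ]), array([0.5212, 0.1773, 0.032 ])]
lantern [0.5751 0.1716 0.05  ]
socket [ 0.4819 -0.058   0.137 ] grip [ 0.4878 -0.1541  0.125 ] lant base [0.5928 0.1709 0.032 ]
313.3365660901211 [[ 0.3905  0.8842  0.2562  0.1755]
 [ 0.9206 -0.3752 -0.1083  0.6065]
 [ 0.0004  0.2782 -0.9605  0.3842]
 [ 0.      0.      0.      1.    ]]
```

View pics/w0.png

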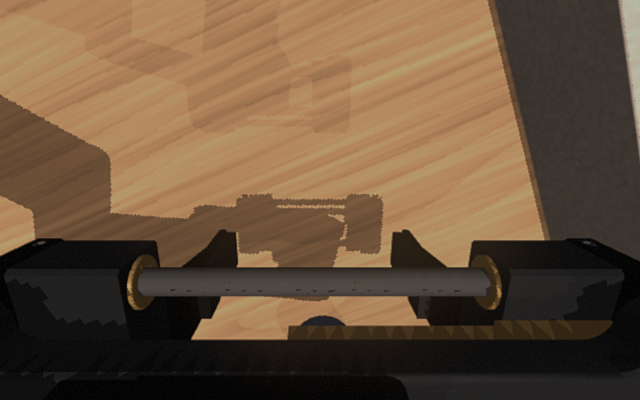

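Emit:
play_rows(
  series=[
    {"tx": 0.0385, "ty": -0.046},
    {"tx": 0.0385, "ty": -0.046},
    {"tx": 0.0385, "ty": -0.046},
    {"tx": 0.0385, "ty": -0.046},
    {"tx": 0.0385, "ty": -0.046},
    {"tx": 0.0385, "ty": -0.046},
    {"tx": 0.0385, "ty": -0.046},
    {"tx": 0.0385, "ty": -0.046},
    {"tx": 0.0385, "ty": -0.046},
    {"tx": 0.0385, "ty": -0.046},
  ],
)

```text
invalid input
```

Emit:
play_rows(
  series=[
    {"tx": 0.0385, "ty": -0.046},
    {},
    {},
  ],
)

```text
invalid input
```

Run:
```python
from h import *
c=vision.capture("wrist"); cv2.imwrite("pics/w1.png",c["pixels"]); s=bot.read_state(); print(s["position"],s["tcp_rot"],s["time_s"]); print(np.array(c["extrinsics"]))
for q in("lantern","block"): print(q,[(d["confidence"],d["at"][0]*640,d["at"][1]*400) for d in nets.look_for(c,q)])
```

```text
[0.24437214 0.57523515 0.29224729] [[ 3.91085609e-01  9.20354305e-01 -1.82245167e-05]
 [ 9.20354305e-01 -3.91085608e-01  3.02354295e-05]
 [ 2.06999615e-05 -2.85976538e-05 -9.99999999e-01]] 1.1
[[ 3.90546367e-01  8.84213032e-01  2.56204700e-01  1.75493837e-01]
 [ 9.20583190e-01 -3.75224114e-01 -1.08321075e-01  6.06498147e-01]
 [ 3.55275740e-04  2.78162142e-01 -9.60534068e-01  3.84193949e-01]
 [ 0.00000000e+00  0.00000000e+00  0.00000000e+00  1.00000000e+00]]
lantern []
block []
```

View pics/w1.png

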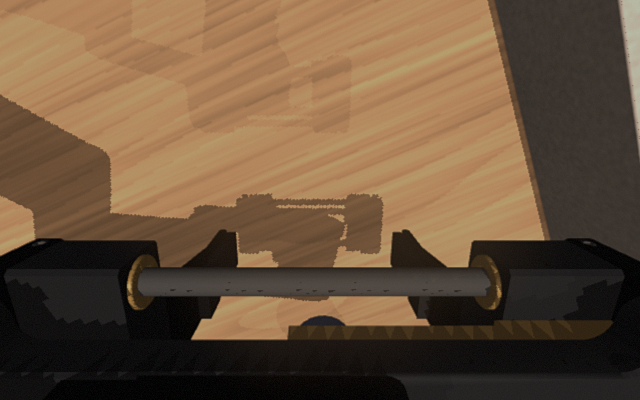

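The move calls were refused and the arm did not move. I'll give every key in each row.

Emit:
play_rows(
  series=[
    {"tx": 0.0385, "ty": -0.046, "tz": 0, "turn": 0},
    {"tx": 0.0385, "ty": -0.046, "tz": 0, "turn": 0},
    {"tx": 0.0385, "ty": -0.046, "tz": 0, "turn": 0},
    {"tx": 0.0385, "ty": -0.046, "tz": 0, "turn": 0},
    {"tx": 0.0385, "ty": -0.046, "tz": 0, "turn": 0},
    {"tx": 0.0385, "ty": -0.046, "tz": 0, "turn": 0},
    {"tx": 0.0385, "ty": -0.046, "tz": 0, "turn": 0},
    {"tx": 0.0385, "ty": -0.046, "tz": 0, "turn": 0},
    {"tx": 0.0385, "ty": -0.046, "tz": 0, "turn": 0},
    {"tx": 0.0385, "ty": -0.046, "tz": 0, "turn": 0},
  ],
  gripper=1,
)

```text
time_s: 2.2
position: [0.5535, 0.2055, 0.2925]
tcp_rot: [[0.391, 0.92, 0.0], [0.92, -0.391, 0.0], [0.0, 0.0, -1.0]]
force: [0.6, 1.2, 0.7]
opening: 1.001
```

Emit:
play_rows(
  series=[
    {"tx": 0.0385, "ty": -0.046, "tz": 0, "turn": 0},
    {"tx": 0, "ty": 0, "tz": 0, "turn": 0},
    {"tx": 0, "ty": 0, "tz": 0, "turn": 0},
  ],
)

```text
time_s: 2.5
position: [0.5837, 0.1692, 0.2919]
tcp_rot: [[0.394, 0.919, -0.001], [0.919, -0.394, 0.0], [0.0, -0.001, -1.0]]
force: [-1.1, 0.5, -0.5]
opening: 0.998
```

Run:
```python
from h import *
c=vision.capture("wrist"); cv2.imwrite("pics/w2.png",c["pixels"]); s=bot.read_state(); print(s["position"],s["time_s"]); print(np.array(c["extrinsics"]))
for q in("lantern","block"): print(q,[(d["confidence"],d["at"][0]*640,d["at"][1]*400) for d in nets.look_for(c,q)])
```

```text
[0.58276256 0.17030304 0.29194479] 2.55
[[ 3.93155127e-01  8.83328011e-01  2.55265884e-01  5.14961772e-01]
 [ 9.19472048e-01 -3.77835084e-01 -1.08682118e-01  2.00693101e-01]
 [ 4.46447170e-04  2.77438777e-01 -9.60743215e-01  3.83958850e-01]
 [ 0.00000000e+00  0.00000000e+00  0.00000000e+00  1.00000000e+00]]
lantern [(0.81, 384.896, 250.99999999999997), (0.67, 314.81600000000003, 171.68)]
block [(0.85, 310.71999999999997, 150.48)]
```

View pics/w2.png

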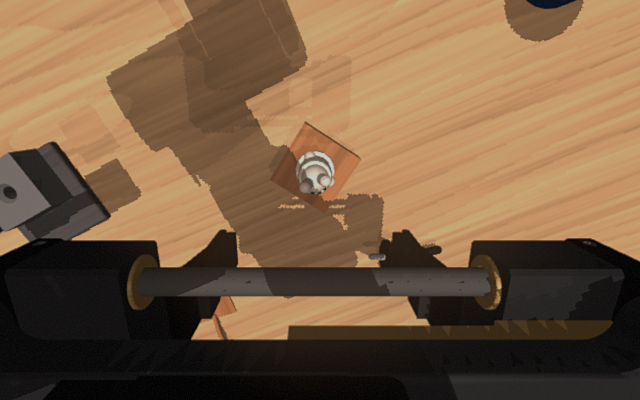

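Run:
```python
from h import *
np.set_printoptions(precision=4,suppress=True)
a=cv2.imread("pics/w2.png")[110:225,255:375]; cv2.imwrite("pics/w2c.png",cv2.resize(a,None,fx=5,fy=5,interpolation=3))
c=vision.capture("wrist")
P=[back(c,*p,.032) for p in((305,122),(360,158),(323,213),(270,179))];print(P,np.mean(P,0))
print("socket",back(c,8,192,.137))
```

```text
[array([0.5238, 0.1878, 0.032 ]), array([0.5842, 0.2293, 0.032 ]), array([0.6285, 0.1658, 0.032 ]), array([0.5666, 0.1255, 0.032 ])] [0.5758 0.1771 0.032 ]
socket [ 0.4773 -0.0532  0.137 ]
```

View pics/w2c.png

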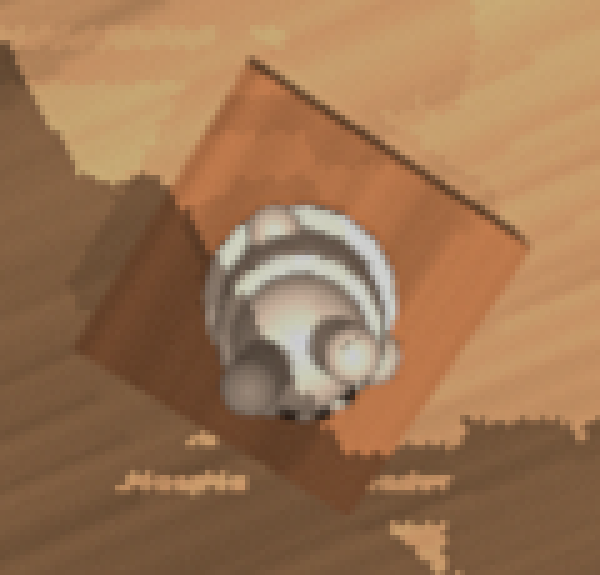

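Run:
```python
from h import *
c=vision.capture("wrist"); s=bot.read_state()
p=back(c,315.2,170.5,.036); print(p, s["position"], p-s["position"])
```

```text
[0.57708882 0.17765623 0.036     ] [0.58216188 0.17176268 0.29232987] [-0.00507306  0.00589355 -0.25632987]
```

Emit:
play_rows(
  series=[
    {"tx": -0.0075, "ty": 0.009, "tz": -0.04, "turn": 0},
    {"tx": 0, "ty": 0, "tz": -0.05, "turn": 0},
    {"tx": 0, "ty": 0, "tz": -0.04, "turn": 0},
    {"tx": 0, "ty": 0, "tz": 0, "turn": 0},
    {"tx": 0, "ty": 0, "tz": 0, "turn": 0},
  ],
)

```text
time_s: 3.25
position: [0.5769, 0.1784, 0.1885]
tcp_rot: [[0.39, 0.921, -0.001], [0.921, -0.39, -0.0], [-0.0, -0.001, -1.0]]
force: [1.4, -0.5, 0.6]
opening: 0.999
```

Run:
```python
from h import *
c=vision.capture("wrist"); cv2.imwrite("pics/w3.png",c["pixels"]); s=bot.read_state(); print(s["position"],s["time_s"])
print(proj(c,[*s["position"][:2],.037]),proj(c,[*s["position"][:2],.062]))
```

```text
[0.57791875 0.17834445 0.18967079] 3.3
[311.76840404 204.9368553 ] [311.5622377  215.10297688]
```

View pics/w3.png

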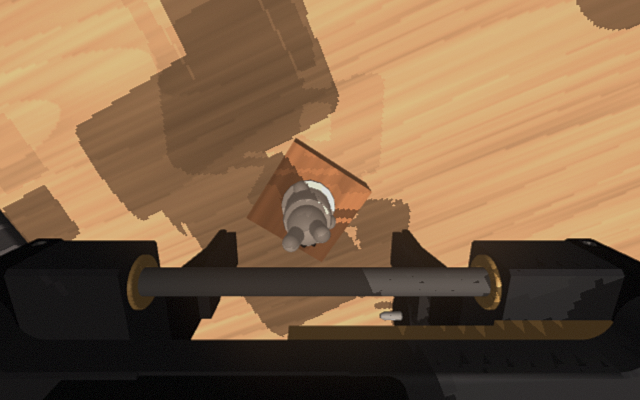

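Emit:
play_rows(
  series=[
    {"tx": -0.001, "ty": -0.0025, "tz": -0.04, "turn": 0},
    {"tx": 0, "ty": 0, "tz": -0.035, "turn": 0},
    {"tx": 0, "ty": 0, "tz": -0.02, "turn": 0},
    {"tx": 0, "ty": 0, "tz": 0, "turn": 0},
  ],
)

```text
time_s: 3.7
position: [0.5764, 0.1758, 0.1123]
tcp_rot: [[0.391, 0.92, -0.0], [0.92, -0.391, -0.0], [-0.0, -0.0, -1.0]]
force: [-0.7, 0.7, -0.7]
opening: 1.001
```

Run:
```python
from h import *
c=vision.capture("wrist"); cv2.imwrite("pics/w4.png",c["pixels"]); s=bot.read_state(); print(s["position"],s["time_s"],s["force"])
```

```text
[0.57720305 0.17587201 0.11342931] 3.75 [-0.42557073  0.54547478 -0.07404504]
```

View pics/w4.png

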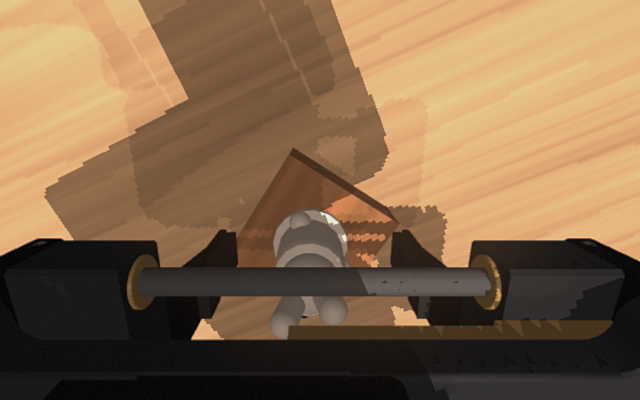

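The lantern's belly (310, 235) is centred between the fingers, which sit at columns 237 and 392. I'll close on it.

Emit:
play_rows(
  series=[
    {"tx": 0, "ty": 0, "tz": 0, "turn": 0},
    {"tx": 0, "ty": 0, "tz": 0, "turn": 0},
    {"tx": 0, "ty": 0, "tz": 0, "turn": 0},
    {"tx": 0, "ty": 0, "tz": 0, "turn": 0},
    {"tx": 0, "ty": 0, "tz": 0, "turn": 0},
    {"tx": 0, "ty": 0, "tz": 0, "turn": 0},
    {"tx": 0, "ty": 0, "tz": 0, "turn": 0},
  ],
  gripper=0.2,
)

```text
time_s: 4.45
position: [0.5763, 0.1756, 0.1122]
tcp_rot: [[0.391, 0.92, -0.0], [0.92, -0.391, -0.0], [-0.0, -0.0, -1.0]]
force: [0.1, 0.7, 0.2]
opening: 0.45
```

Emit:
play_rows(
  series=[
    {"tx": 0, "ty": 0, "tz": 0, "turn": 0},
    {"tx": 0, "ty": 0, "tz": 0, "turn": 0},
    {"tx": 0, "ty": 0, "tz": 0, "turn": 0},
  ],
  gripper=0,
)

```text
time_s: 4.75
position: [0.5763, 0.1755, 0.1122]
tcp_rot: [[0.391, 0.92, -0.0], [0.92, -0.391, -0.0], [-0.0, -0.0, -1.0]]
force: [-1.0, -0.7, 0.1]
opening: 0.406
```

Emit:
play_rows(
  series=[
    {"tx": 0, "ty": 0, "tz": 0.03, "turn": 0},
    {"tx": 0, "ty": 0, "tz": 0.05, "turn": 0},
    {"tx": 0, "ty": 0, "tz": 0.05, "turn": 0},
    {"tx": 0, "ty": 0, "tz": 0.05, "turn": 0},
    {"tx": 0, "ty": 0, "tz": 0.03, "turn": 0},
    {"tx": 0, "ty": 0, "tz": 0, "turn": 0},
  ],
)

```text
time_s: 5.35
position: [0.5784, 0.176, 0.2845]
tcp_rot: [[0.391, 0.92, 0.009], [0.92, -0.391, 0.001], [0.005, 0.008, -1.0]]
force: [0.0, -0.6, -1.3]
opening: 0.404
```

Emit:
play_rows(
  series=[
    {"tx": -0.005, "ty": -0.04, "tz": 0, "turn": 0},
    {"tx": -0.009, "ty": -0.05, "tz": 0, "turn": 0},
    {"tx": -0.009, "ty": -0.05, "tz": 0, "turn": 0},
    {"tx": -0.01, "ty": -0.05, "tz": 0, "turn": 0},
    {"tx": -0.01, "ty": -0.05, "tz": 0, "turn": 0},
    {"tx": -0.01, "ty": -0.05, "tz": 0, "turn": 0},
    {"tx": -0.005, "ty": -0.03, "tz": 0, "turn": 0},
    {"tx": 0, "ty": 0, "tz": 0, "turn": 0},
    {"tx": 0, "ty": 0, "tz": 0, "turn": 0},
  ],
)

```text
time_s: 6.25
position: [0.5292, -0.0804, 0.2789]
tcp_rot: [[0.393, 0.92, -0.003], [0.92, -0.393, 0.002], [0.001, -0.003, -1.0]]
force: [0.4, 0.7, -1.0]
opening: 0.408
```

Run:
```python
from h import *
c=vision.capture("wrist"); cv2.imwrite("pics/w5.png",c["pixels"]); s=bot.read_state(); print(s["position"],s["time_s"],s["force"],s["opening"])
for q in("lantern","socket","grip"): print(q,[(d["confidence"],d["at"][0]*640,d["at"][1]*400) for d in nets.look_for(c,q)])
c=vision.capture("scene"); cv2.imwrite("pics/s2.png",cv2.resize(c["pixels"][100:260,200:420],None,fx=3.5,fy=3.5,interpolation=3))
```

```text
[ 0.5294196  -0.07975841  0.27909372] 6.3 [ 0.82178089  0.67049455 -1.16231855] 0.4051363096805501
lantern [(0.73, 316.48, 252.0), (0.62, 610.304, 225.4)]
socket [(0.68, 273.6, 317.72), (0.56, 283.776, 153.32)]
grip [(0.73, 284.416, 153.0), (0.58, 274.368, 318.88)]
```

View pics/w5.png

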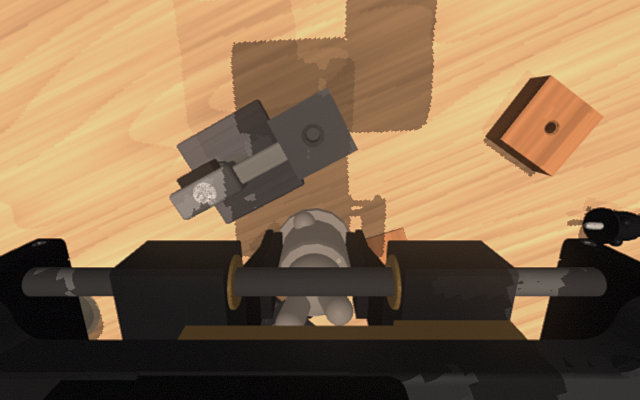

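View pics/s2.png

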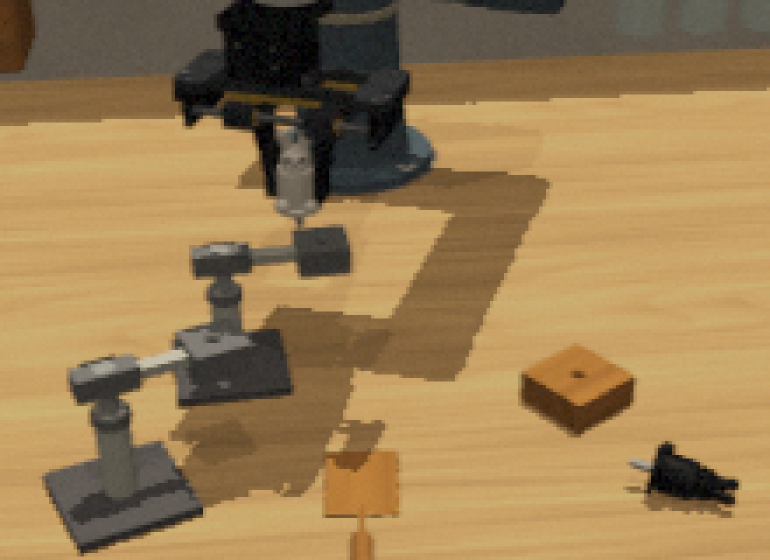

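Run:
```python
from h import *
np.set_printoptions(precision=4,suppress=True)
c=vision.capture("wrist"); s=bot.read_state(); T=s["position"]; R=s["tcp_rot"]
print(s["position"])
a=c["pixels"]; cv2.imwrite("pics/w5a.png",cv2.resize(a[80:240,160:370],None,fx=3.7,fy=3.7,interpolation=3))
for h in(.076,.081): print(proj(c,T+R@[0,0,h]),proj(c,T+R@[0,-.022,h]),proj(c,T+R@[-.022,0,h]),proj(c,T+R@[.022,0,h]))
print("socket",back(c,313,133,.137))
```

```text
[ 0.53   -0.0793  0.2801]
[310.2573 242.524 ] [310.1591 206.485 ] [272.4305 242.5093] [348.0788 242.5387]
[310.3441 239.0452] [310.2515 203.8454] [273.4887 239.0306] [347.1945 239.0598]
socket [ 0.4778 -0.0556  0.137 ]
```

View pics/w5a.png

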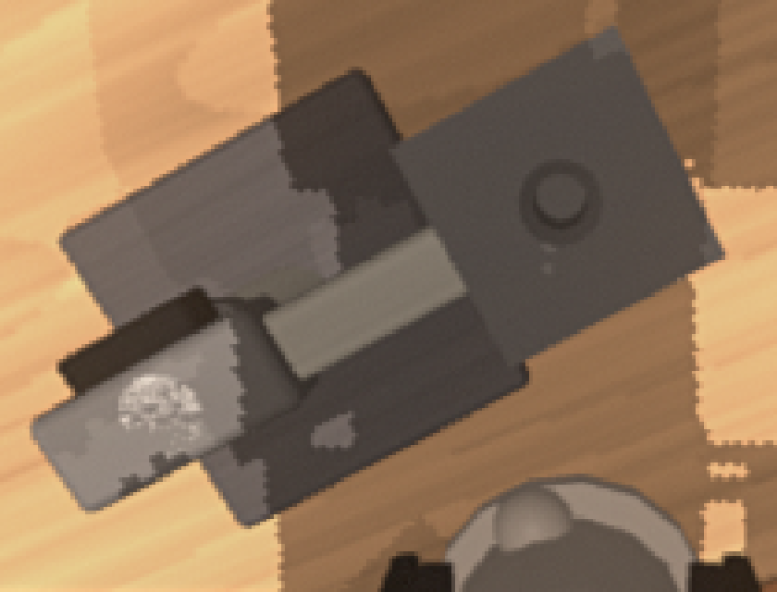

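Emit:
play_rows(
  series=[
    {"tx": -0.03, "ty": 0.012, "tz": 0, "turn": 0},
    {"tx": -0.03, "ty": 0.012, "tz": 0, "turn": 0},
    {"tx": -0.007, "ty": 0.002, "tz": -0.01, "turn": 0},
    {"tx": 0, "ty": 0, "tz": -0.025, "turn": 0},
    {"tx": 0, "ty": 0, "tz": 0, "turn": 0},
    {"tx": 0, "ty": 0, "tz": 0, "turn": 0},
  ],
)

```text
time_s: 7.15
position: [0.477, -0.0596, 0.2521]
tcp_rot: [[0.391, 0.921, -0.0], [0.921, -0.391, 0.0], [-0.0, -0.0, -1.0]]
force: [0.1, -0.6, -0.8]
opening: 0.406
```

Run:
```python
from h import *
c=vision.capture("wrist"); s=bot.read_state(); print(s["position"],s["time_s"],s["force"])
cv2.imwrite("pics/w6.png",c["pixels"])
c=vision.capture("scene"); cv2.imwrite("pics/s3.png",cv2.resize(c["pixels"][130:220,230:330],None,fx=6,fy=6,interpolation=3))
```

```text
[ 0.47734181 -0.05979978  0.25248703] 7.2 [ 0.0804499   0.03672375 -1.03729443]
```

View pics/w6.png

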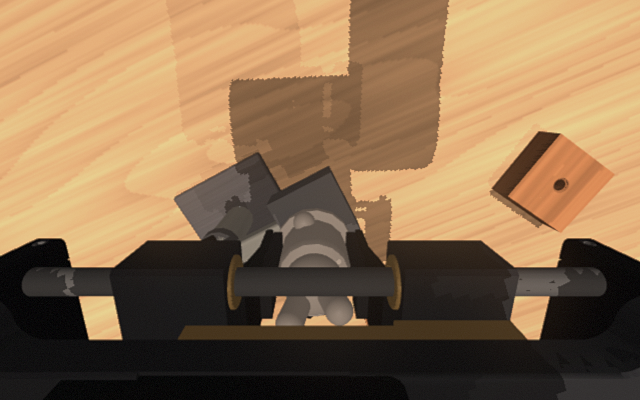

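View pics/s3.png

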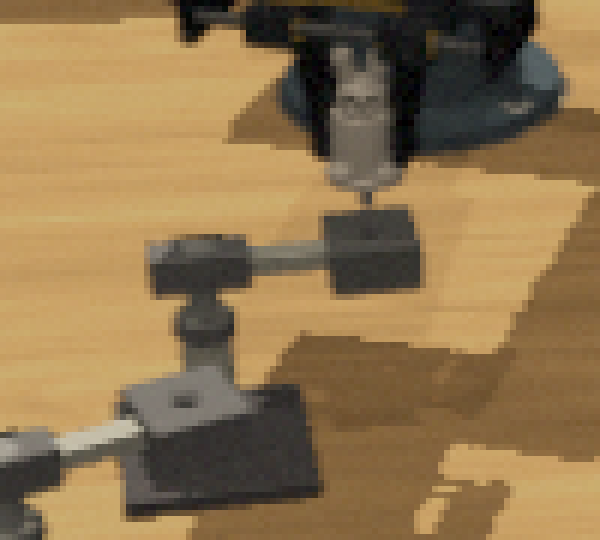

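Run:
```python
from h import *
c=vision.capture("scene"); T=bot.read_state()["position"]
f=lambda p:(proj(c,p)-[230,130])*6
print(T,f([T[0],T[1],T[2]-.101]),f([T[0],T[1],.137]),f([T[0]+.005,T[1],.137]),f([T[0],T[1]+.005,.137]))
print(back(c,230+370/6,130+230/6,.137))
```

```text
[ 0.47729766 -0.05988082  0.25277236] [366.49329762 200.96741712] [367.60527252 224.83837035] [368.09382969 229.09055192] [376.67307138 224.33197741]
[ 0.48348045 -0.05889781  0.137     ]
```

Emit:
play_rows(
  series=[
    {"tx": 0.0012, "ty": 0.0015, "tz": -0.006, "turn": 0},
    {"tx": 0, "ty": 0, "tz": -0.008, "turn": 0},
    {"tx": 0, "ty": 0, "tz": -0.008, "turn": 0},
    {"tx": 0, "ty": 0, "tz": -0.007, "turn": 0},
    {"tx": 0, "ty": 0, "tz": 0, "turn": 0},
  ],
)

```text
time_s: 7.8
position: [0.4768, -0.0582, 0.228]
tcp_rot: [[0.391, 0.92, -0.002], [0.92, -0.391, 0.001], [-0.0, -0.002, -1.0]]
force: [0.0, 0.3, -1.1]
opening: 0.407
```

Emit:
play_rows(
  series=[
    {"tx": 0, "ty": 0, "tz": -0.006, "turn": 0},
    {"tx": 0, "ty": 0, "tz": -0.004, "turn": 0},
    {"tx": 0, "ty": 0, "tz": 0, "turn": 0},
  ],
)

```text
time_s: 8.1
position: [0.4772, -0.0583, 0.2206]
tcp_rot: [[0.391, 0.92, -0.001], [0.92, -0.391, 0.0], [0.0, -0.001, -1.0]]
force: [-1.1, -0.2, -0.3]
opening: 0.404
```

Run:
```python
from h import *
c=vision.capture("scene"); s=bot.read_state(); print(s["position"],s["time_s"],s["force"])
cv2.imwrite("pics/s4.png",cv2.resize(c["pixels"][130:220,230:330],None,fx=6,fy=6,interpolation=3))
```

```text
[ 0.47730696 -0.05835595  0.22084336] 8.15 [ 0.38373053 -0.42410076 -0.92374185]
```

View pics/s4.png

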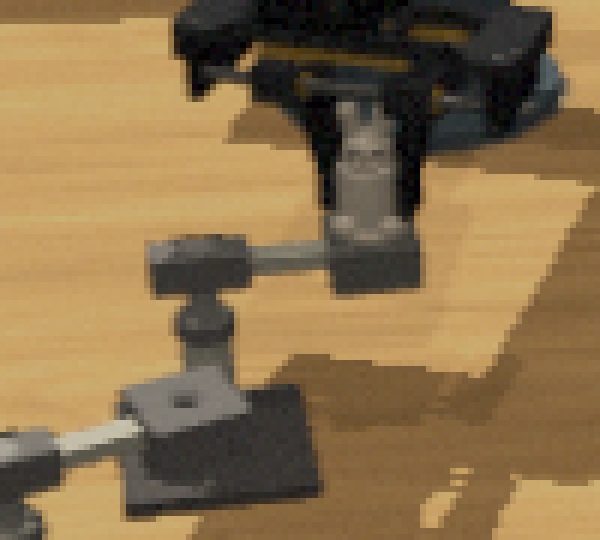

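Emit:
play_rows(
  series=[
    {"tx": 0, "ty": 0, "tz": -0.0025, "turn": 0},
    {"tx": 0, "ty": 0, "tz": 0, "turn": 0},
  ],
)

```text
time_s: 8.35
position: [0.4773, -0.0584, 0.219]
tcp_rot: [[0.391, 0.92, -0.0], [0.92, -0.391, 0.0], [0.0, -0.0, -1.0]]
force: [-0.2, -0.6, -1.3]
opening: 0.407
```

Emit:
play_rows(
  series=[
    {"tx": 0, "ty": 0, "tz": -0.0015, "turn": 0},
    {"tx": 0, "ty": 0, "tz": 0, "turn": 0},
  ],
)

```text
time_s: 8.55
position: [0.4773, -0.0584, 0.2178]
tcp_rot: [[0.391, 0.92, -0.0], [0.92, -0.391, 0.0], [-0.0, -0.0, -1.0]]
force: [-1.0, -0.6, -0.4]
opening: 0.405
```

Emit:
play_rows(
  series=[
    {"tx": 0, "ty": 0, "tz": -0.0015, "turn": 0},
    {"tx": 0, "ty": 0, "tz": 0, "turn": 0},
  ],
)

```text
time_s: 8.75
position: [0.4773, -0.0584, 0.2171]
tcp_rot: [[0.391, 0.92, 0.0], [0.92, -0.391, -0.0], [-0.0, 0.0, -1.0]]
force: [-1.0, 0.2, 3.5]
opening: 0.403
```

Emit:
play_rows(
  series=[
    {"tx": 0, "ty": 0, "tz": -0.0015, "turn": 0},
    {"tx": 0, "ty": 0, "tz": 0, "turn": 0},
  ],
)

```text
time_s: 8.95
position: [0.4773, -0.0583, 0.217]
tcp_rot: [[0.391, 0.92, 0.001], [0.92, -0.391, -0.0], [-0.0, 0.001, -1.0]]
force: [-3.7, 1.3, 13.8]
opening: 0.408
```

Emit:
play_rows(
  series=[
    {"tx": 0, "ty": 0, "tz": 0.0015, "turn": 0},
    {"tx": 0, "ty": 0, "tz": 0, "turn": 0},
    {"tx": 0, "ty": 0, "tz": 0, "turn": 0},
  ],
)

```text
time_s: 9.25
position: [0.4773, -0.0584, 0.217]
tcp_rot: [[0.391, 0.92, 0.0], [0.92, -0.391, -0.0], [-0.0, 0.0, -1.0]]
force: [-1.6, 0.5, 7.0]
opening: 0.408
```

Emit:
play_rows(
  series=[
    {"tx": 0, "ty": 0, "tz": 0, "turn": 0},
    {"tx": 0, "ty": 0, "tz": 0, "turn": 0},
    {"tx": 0, "ty": 0, "tz": 0, "turn": 0},
    {"tx": 0, "ty": 0, "tz": 0, "turn": 0},
    {"tx": 0, "ty": 0, "tz": 0, "turn": 0},
    {"tx": 0, "ty": 0, "tz": 0, "turn": 0},
    {"tx": 0, "ty": 0, "tz": 0, "turn": 0},
  ],
  gripper=1,
)

```text
time_s: 9.95
position: [0.4774, -0.0584, 0.2166]
tcp_rot: [[0.391, 0.92, -0.0], [0.92, -0.391, 0.0], [-0.0, -0.0, -1.0]]
force: [-0.3, 0.1, 0.2]
opening: 0.948
```

Emit:
play_rows(
  series=[
    {"tx": 0, "ty": 0, "tz": 0.02, "turn": 0},
    {"tx": 0, "ty": 0, "tz": 0.04, "turn": 0},
    {"tx": 0, "ty": 0, "tz": 0.05, "turn": 0},
    {"tx": 0.03, "ty": -0.02, "tz": 0.03, "turn": 0},
    {"tx": 0.02, "ty": -0.04, "tz": 0, "turn": 0},
    {"tx": 0, "ty": 0, "tz": 0, "turn": 0},
    {"tx": 0, "ty": 0, "tz": 0, "turn": 0},
  ],
)

```text
time_s: 10.65
position: [0.517, -0.1066, 0.3283]
tcp_rot: [[0.392, 0.92, -0.001], [0.92, -0.392, 0.001], [0.0, -0.001, -1.0]]
force: [-0.2, 0.1, -0.4]
opening: 1.004
```

Run:
```python
from h import *
s=bot.read_state(); print(s["position"],s["time_s"],s["force"])
c=vision.capture("wrist"); cv2.imwrite("pics/w7.png",c["pixels"])
c=vision.capture("scene"); cv2.imwrite("pics/s5.png",cv2.resize(c["pixels"][130:220,230:330],None,fx=6,fy=6,interpolation=3))
```

```text
[ 0.51698148 -0.10659582  0.32826865] 10.65 [-0.2175089   0.06400243 -0.36659255]
```

View pics/w7.png

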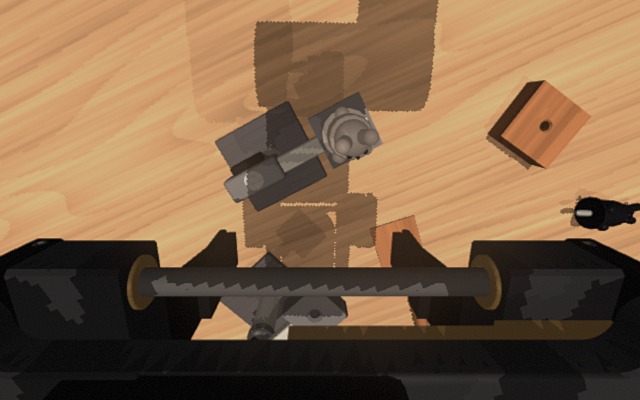

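View pics/s5.png

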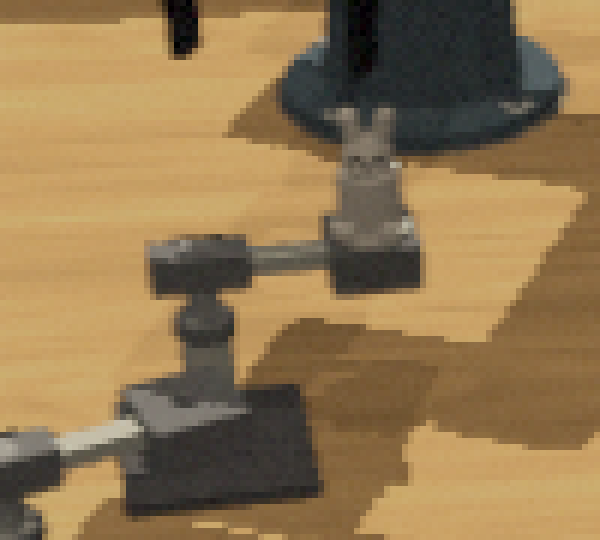

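Run:
```python
from h import *
np.set_printoptions(precision=4,suppress=True)
c=vision.capture("wrist")
T5=np.array([.5300,-.0793,.2795]); T=bot.read_state()["position"]
# use current extrinsic rotation/offset with T5
c5=dict(c); E=np.array(c["extrinsics"]).copy(); E[:3,3]+=T5-T; c5["extrinsics"]=E
f=lambda x,y,z: back(c5,160+x/3.7,80+y/3.7,z)
ang=lambda a,b:np.degrees(np.arctan2(*(b-a)[1::-1]))
S=[f(*p,.137) for p in((390,148),(610,27),(722,258),(515,367))]
F=[f(*p,.012) for p in((62,240),(360,70),(527,378),(245,525))]
G=[f(*p,.137) for p in((38,418),(90,510),(298,390),(225,305))]
for n,Q in(("S",S),("F",F)):
    print(n,np.array(Q)[:,:2].tolist(),np.mean(Q,0),ang(Q[0],Q[1]),ang(Q[3],Q[2]),ang(Q[0],Q[3])+90,ang(Q[1],Q[2])+90)
print("G",np.array(G)[:,:2],np.mean(G,0), ang(G[1],G[2]))
cv2.imwrite("pics/w7c.png",cv2.resize(c["pixels"][80:220,200:390],None,fx=4.2,fy=4.2,interpolation=3))
```

```text
S [[0.45541374499020687, -0.08381743382191176], [0.45152616403275675, -0.03543882219751522], [0.5010406367340805, -0.031438722569135914], [0.5053213127775975, -0.07891655472127951]] [ 0.4783 -0.0574  0.137 ] 94.59426974879582 95.15194751029405 95.60841365916062 94.61869349401765
F [[0.437712181326587, -0.2074633740292322], [0.4285365208298335, -0.10128571864478693], [0.5335349846928293, -0.09315964597155901], [0.542788726443098, -0.1986765564227156]] [ 0.4856 -0.1501  0.012 ] 94.9391157746267 95.01196729266441 94.78012441936707 94.42543078361165
G [[ 0.4763 -0.1753]
 [ 0.4984 -0.1754]
 [ 0.4922 -0.1225]
 [ 0.4704 -0.1281]] [ 0.4843 -0.1503  0.137 ] 96.76411264261512
```

View pics/w7c.png

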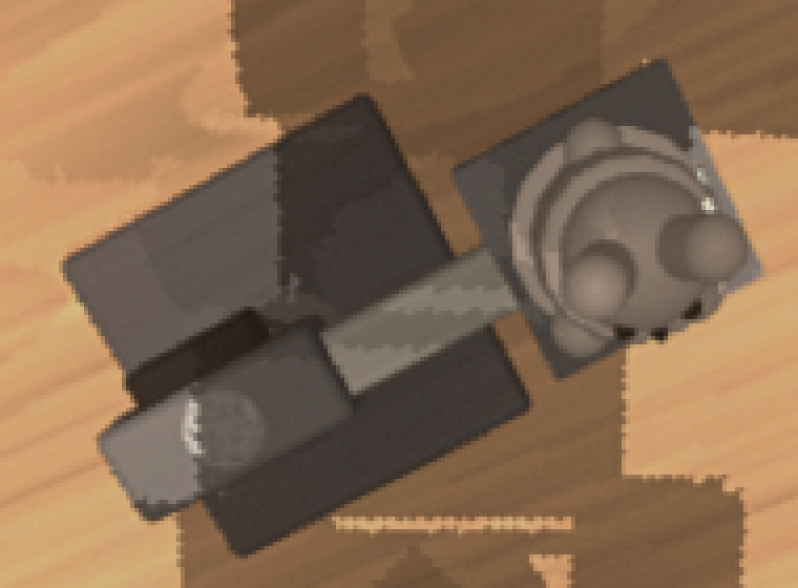

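Emit:
play_rows(
  series=[
    {"tx": -0.0051, "ty": -0.0073, "tz": 0, "turn": -0.129},
    {"tx": -0.0051, "ty": -0.0073, "tz": 0, "turn": -0.129},
    {"tx": -0.0051, "ty": -0.0073, "tz": 0, "turn": -0.129},
    {"tx": -0.0051, "ty": -0.0073, "tz": 0, "turn": -0.129},
    {"tx": -0.0051, "ty": -0.0073, "tz": 0, "turn": -0.129},
    {"tx": -0.0051, "ty": -0.0073, "tz": 0, "turn": -0.129},
    {"tx": -0.0051, "ty": -0.0073, "tz": 0, "turn": -0.129},
    {"tx": -0.0051, "ty": -0.0073, "tz": 0, "turn": -0.129},
    {"tx": 0, "ty": 0, "tz": 0, "turn": 0},
    {"tx": 0, "ty": 0, "tz": 0, "turn": 0},
  ],
)

```text
time_s: 11.8
position: [0.4843, -0.1524, 0.3284]
tcp_rot: [[0.996, 0.091, -0.001], [0.091, -0.996, 0.001], [-0.001, -0.001, -1.0]]
force: [-0.0, 0.6, 0.6]
opening: 0.999
```

Run:
```python
from h import *
s=bot.read_state(); T=s["position"];R=s["tcp_rot"];print(T,R,s["time_s"])
c=vision.capture("wrist"); cv2.imwrite("pics/w8.png",c["pixels"])
print(np.degrees(np.arctan2(R[1,0],R[0,0])), proj(c,[T[0],T[1],.137]))
```

```text
[ 0.48434846 -0.15238127  0.32842841] [[ 9.95830018e-01  9.12256825e-02 -6.70585365e-04]
 [ 9.12261684e-02 -9.95829929e-01  7.33766697e-04]
 [-6.00850609e-04 -7.91881837e-04 -9.99999506e-01]] 11.8
5.234152527799085 [312.23476046 193.34632391]
```

View pics/w8.png

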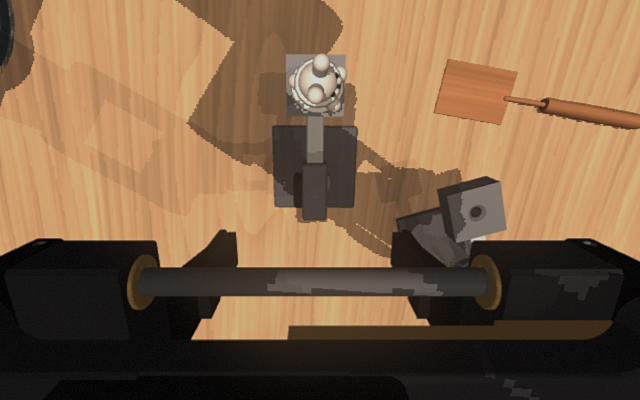

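Emit:
play_rows(
  series=[
    {"tx": 0, "ty": -0.001, "tz": -0.04, "turn": 0},
    {"tx": 0, "ty": 0, "tz": -0.05, "turn": 0},
    {"tx": 0, "ty": 0, "tz": -0.045, "turn": 0},
    {"tx": 0, "ty": 0, "tz": 0, "turn": 0},
    {"tx": 0, "ty": 0, "tz": 0, "turn": 0},
  ],
)

```text
time_s: 12.35
position: [0.4849, -0.1536, 0.2207]
tcp_rot: [[0.996, 0.09, -0.001], [0.09, -0.996, 0.001], [-0.001, -0.001, -1.0]]
force: [0.6, -1.0, 0.4]
opening: 1.001
```

Run:
```python
from h import *
s=bot.read_state(); T=s["position"];print(T,s["time_s"])
c=vision.capture("wrist"); cv2.imwrite("pics/w9.png",c["pixels"])
print(proj(c,[T[0],T[1],.137]))
```

```text
[ 0.48487235 -0.15360863  0.22065192] 12.35
[311.36777299 240.18286206]
```

View pics/w9.png

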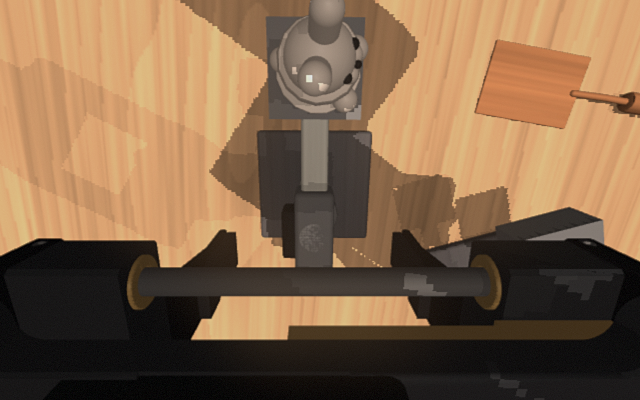

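Emit:
play_rows(
  series=[
    {"tx": -0.0008, "ty": 0, "tz": -0.026, "turn": 0},
    {"tx": 0, "ty": 0, "tz": -0.02, "turn": 0},
    {"tx": 0, "ty": 0, "tz": -0.009, "turn": 0},
    {"tx": 0, "ty": 0, "tz": 0, "turn": 0},
    {"tx": 0, "ty": 0, "tz": 0, "turn": 0},
  ],
)

```text
time_s: 12.9
position: [0.4849, -0.1543, 0.1779]
tcp_rot: [[0.996, 0.088, 0.002], [0.088, -0.996, -0.001], [0.002, 0.001, -1.0]]
force: [0.1, 0.1, -0.3]
opening: 1.001
```

Run:
```python
from h import *
s=bot.read_state(); T=s["position"];print(T,s["time_s"],s["force"])
c=vision.capture("wrist"); cv2.imwrite("pics/w10.png",c["pixels"])
c=vision.capture("scene"); cv2.imwrite("pics/s6.png",cv2.resize(c["pixels"][120:220,220:340],None,fx=6,fy=6,interpolation=3))
```

```text
[ 0.48486882 -0.15428188  0.17790881] 12.9 [ 0.05052833  0.12540648 -0.31888076]
```

View pics/w10.png

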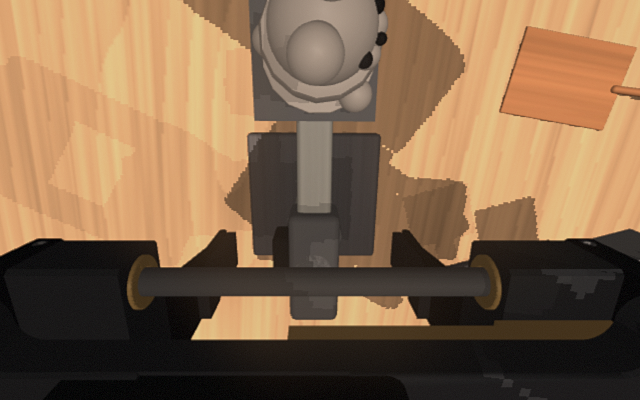

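View pics/s6.png

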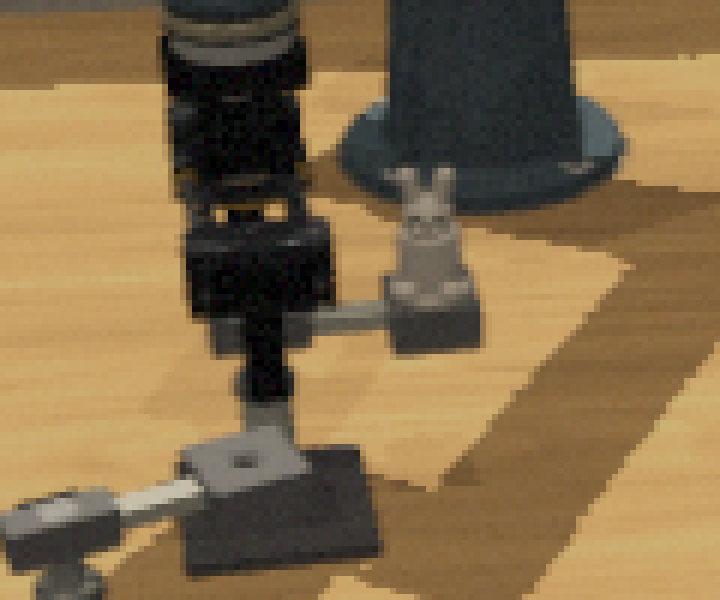

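Emit:
play_rows(
  series=[
    {"tx": 0, "ty": 0.001, "tz": -0.0015, "turn": 0},
    {"tx": 0, "ty": 0, "tz": 0, "turn": 0},
    {"tx": 0, "ty": 0, "tz": 0, "turn": 0},
    {"tx": 0, "ty": 0, "tz": 0, "turn": 0},
    {"tx": 0, "ty": 0, "tz": 0, "turn": 0},
    {"tx": 0, "ty": 0, "tz": 0, "turn": 0},
    {"tx": 0, "ty": 0, "tz": 0, "turn": 0},
    {"tx": 0, "ty": 0, "tz": 0, "turn": 0},
    {"tx": 0, "ty": 0, "tz": 0, "turn": 0},
    {"tx": 0, "ty": 0, "tz": 0, "turn": 0},
  ],
  gripper=0,
)

```text
time_s: 14.0
position: [0.4839, -0.1531, 0.1753]
tcp_rot: [[0.996, 0.088, -0.0], [0.088, -0.996, 0.0], [-0.0, -0.0, -1.0]]
force: [-1.4, -1.4, -0.4]
opening: 0.29
```

Emit:
play_rows(
  series=[
    {"tx": 0, "ty": 0, "tz": 0, "turn": 0},
    {"tx": 0, "ty": 0, "tz": 0, "turn": 0},
    {"tx": 0, "ty": 0, "tz": 0, "turn": 0},
    {"tx": 0, "ty": 0, "tz": 0, "turn": 0},
  ],
)

```text
time_s: 14.4
position: [0.4839, -0.1531, 0.1753]
tcp_rot: [[0.996, 0.088, -0.0], [0.088, -0.996, 0.0], [-0.0, -0.0, -1.0]]
force: [-1.5, -1.1, -0.6]
opening: 0.294
```

Emit:
play_rows(
  series=[
    {"tx": 0, "ty": 0, "tz": 0.005, "turn": 0},
    {"tx": 0, "ty": 0, "tz": 0.008, "turn": 0},
    {"tx": 0, "ty": 0, "tz": 0, "turn": 0},
  ],
)

```text
time_s: 14.7
position: [0.4839, -0.1531, 0.1865]
tcp_rot: [[0.996, 0.088, -0.0], [0.088, -0.996, -0.0], [-0.0, 0.0, -1.0]]
force: [-2.2, -1.5, -2.7]
opening: 0.294
```

Emit:
play_rows(
  series=[
    {"tx": 0, "ty": 0, "tz": 0.008, "turn": 0},
    {"tx": 0, "ty": 0, "tz": 0.012, "turn": 0},
    {"tx": 0, "ty": 0, "tz": 0.015, "turn": 0},
    {"tx": 0, "ty": 0, "tz": 0.015, "turn": 0},
    {"tx": 0, "ty": 0, "tz": 0.015, "turn": 0},
    {"tx": 0, "ty": 0, "tz": 0.012, "turn": 0},
    {"tx": 0, "ty": 0, "tz": 0.01, "turn": 0},
    {"tx": 0, "ty": 0, "tz": 0.006, "turn": 0},
    {"tx": 0, "ty": 0, "tz": 0.0035, "turn": 0},
    {"tx": 0, "ty": 0, "tz": 0, "turn": 0},
  ],
)

```text
time_s: 15.7
position: [0.4839, -0.1531, 0.2634]
tcp_rot: [[0.996, 0.088, -0.0], [0.088, -0.996, -0.0], [-0.0, 0.0, -1.0]]
force: [-2.7, -1.4, -2.1]
opening: 0.292
```

Emit:
play_rows(
  series=[
    {"tx": 0, "ty": 0, "tz": 0, "turn": 0},
    {"tx": 0, "ty": 0, "tz": 0, "turn": 0},
    {"tx": 0, "ty": 0, "tz": 0, "turn": 0},
  ],
)

```text
time_s: 16.0
position: [0.4839, -0.1531, 0.2628]
tcp_rot: [[0.996, 0.088, -0.001], [0.088, -0.996, 0.0], [-0.001, -0.0, -1.0]]
force: [-2.3, -2.3, -2.2]
opening: 0.294
```

Run:
```python
from h import *
s=bot.read_state(); T=s["position"];print(T,s["time_s"],s["force"],s["opening"])
c=vision.capture("wrist"); cv2.imwrite("pics/w11.png",c["pixels"])
c=vision.capture("scene"); cv2.imwrite("pics/s7.png",cv2.resize(c["pixels"][90:220,220:340],None,fx=4.5,fy=4.5,interpolation=3))
```

```text
[ 0.48393681 -0.15311142  0.26283129] 16.0 [-2.34247877 -2.34783476 -2.19646187] 0.2936764269677196
```

View pics/w11.png

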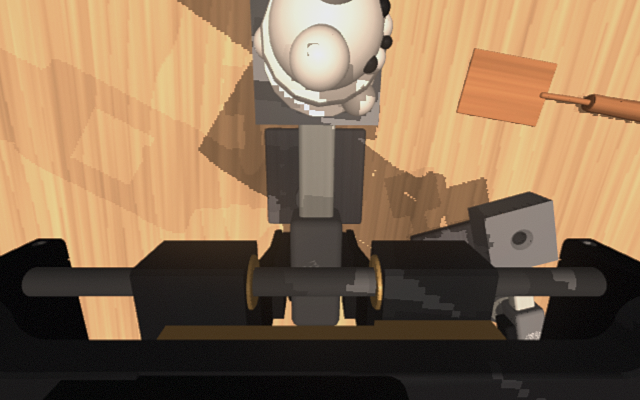

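View pics/s7.png

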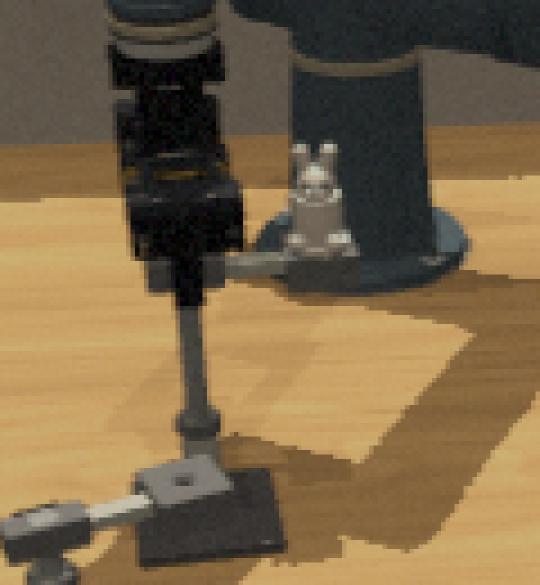

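Emit:
play_rows(
  series=[
    {"tx": 0, "ty": 0, "tz": 0.0025, "turn": 0},
    {"tx": 0, "ty": 0, "tz": 0, "turn": 0},
    {"tx": 0, "ty": 0, "tz": 0, "turn": 0},
    {"tx": 0, "ty": 0, "tz": 0, "turn": 0},
    {"tx": 0, "ty": 0, "tz": 0, "turn": 0},
    {"tx": 0, "ty": 0, "tz": 0, "turn": 0},
  ],
)

```text
time_s: 16.7
position: [0.4839, -0.1531, 0.265]
tcp_rot: [[0.996, 0.088, -0.0], [0.088, -0.996, 0.0], [-0.0, -0.0, -1.0]]
force: [-3.3, -2.3, -3.1]
opening: 0.295
```

Run:
```python
from h import *
s=bot.read_state(); print(s["position"],s["force"],s["opening"])
# pole height from scene: socket block top-front/lantern base relative to start
c=vision.capture("scene"); cv2.imwrite("pics/s8.png",c["pixels"])
a=cv2.cvtColor(cv2.imread("pics/s6.png"),6);
for z in(.137,.137+.085,.137+.09): print(z,(proj(c,[.4773,-.0584,z])-[220,90])*4.5,(proj(c,[.4773,-.0584,z])-[220,120])*6)
```

```text
[ 0.48392291 -0.1530622   0.26499986] [-3.25968978 -2.31535235 -3.05140982] 0.2952581650628862
0.137 [322.71880581 348.51775546] [430.29174108 284.69034061]
0.22200000000000003 [317.85178369 242.50602091] [423.80237826 143.34136122]
0.227 [317.55476675 236.03650425] [423.40635567 134.715339  ]
```

Run:
```python
from h import *
a=cv2.imread("pics/s6.png"); b=cv2.imread("pics/s8.png"); b=cv2.resize(b[70:220,220:340],None,fx=6,fy=6,interpolation=3)
for (y0,y1,x0,x1) in((210,350,395,475),(165,300,395,465),(300,350,320,480)):
    t=a[y0:y1,x0:x1]; r=cv2.matchTemplate(b,t,cv2.TM_CCOEFF_NORMED); _,m,_,l=cv2.minMaxLoc(r)
    print(m,l[0]-x0,(y0+300-l[1])/6)
cv2.imwrite("pics/s8c.png",cv2.resize(b,None,fx=.66,fy=.66))
```

```text
0.7868560552597046 35 -20.0
0.717456579208374 -6 26.0
0.8376469016075134 -222 42.0
```

View pics/s8c.png

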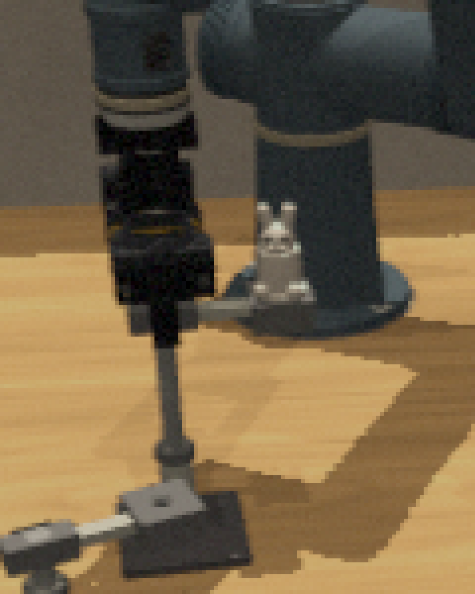

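```bash
python3 -c "
from rig import bot
print(bot.hand_in()); s=bot.read_state(); print(s['position'],s['opening'],s['force'],s['time_s'])"
```

```text
the job is handed in; nothing more can be done
None
the job is handed in; nothing more can be done
```

I plugged the white lantern into the socket of the stand nearest the base. I then squeezed the button in the grip, pulled the pole up about 90 mm, and handed in at 16.8 s while still holding it. The hand-in gave no verdict, and I could not read the state afterwards.

**Last checks before handing in:**
- **Pole:** the TCP rose 89.7 mm with the grip closed, with no jump in force at the end of travel.
- **Button:** the opening was 0.295, about 25.7 mm. That matches a fully pressed button, which should measure 26 mm.
- **Lantern:** while seating it I felt contact at 14 N. The last picture shows it upright, with its base on the socket block and clear of the gripper.
- **Bystanders:** the spatula showed no sign of being moved. I did not measure where the tins, jar and spatula ended up.

**Disagreements and failures:**
- **Camera check of the pole height:** of three image patches I matched, one agreed at about 26 px (25 px expected for 90 mm). The other two locked onto the wrong things, so the pole height rests mainly on the TCP reading and on the lantern's base having risen by the right amount in the picture.
- **Wrist camera:** it sat about 2 mm off to the side, which I corrected for.
- **Black look-alike lantern:** it looked upright in the first picture but was lying down later. It seemed to be lying down already before the gripper came low, so it probably fell over by itself. It is not part of the job.
- **Refused move calls:** my first two move calls were refused because I left out zero values, and nothing moved.

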